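# Hold the big clip open around the recipe card

### The job

Two spring clips hang on the little wire rack: take the larger one up and off its hooks and carry it to the recipe card that stands in its wooden holder. Squeeze its handles so that the jaws gape wide, and hold it upright and still around the middle of the card's top edge, one jaw on each side and the jaw tips about 20 mm below the edge, touching neither card nor holder, so that I can slip a second card in. Finish while still holding the clip open like that: do not let go and do not let it snap onto the card, and leave the small clip hanging, the holder standing in place and the other things on the worktop where they are.

Things in the scene. Friction and masses are not known exactly. Their poses are not given: they have to be found in the camera images.
- clip: larger of two bare steel spring clips, 100 g, like a wide clothes peg, hanging jaws down. Origin: middle of its hinge pin; z up to the handles, y along the pin, x the direction in which the handles are squeezed together and the jaws part. Pin 6 mm thick, 72 mm long with 10 mm caps; levers 34 mm wide along y. The springs keep the pin midway between the handles; squeezed off centre the clip tilts a little about its pin
- handle_a (a point): centre of the round bar (10 mm diameter, 34 mm long along y) that ends the +x lever: in the clip's frame x = +24, z = +43 mm when shut (58 mm over both bars), x = +8, z = +48.5 mm fully squeezed (26 mm over both)
- handle_b (a point): the same for the -x lever: x = -24, z = +43 mm when shut, x = -8, z = +48.5 mm fully squeezed
- clip_mouth (a point): point of the clip midway between the jaw tips, 50 mm below the pin's middle (axes as the clip). Jaw tips nearly touch when shut and are about 36 mm apart fully squeezed, at 48 mm below the pin; the jaws bulge to x = +-19 mm at z = -26 mm when shut, +-27 mm fully squeezed
- jaw_a (a joint): angle of the lever on the clip's +x side, rad: 0 shut, 0.35 fully squeezed, at a solid stop. Sprung shut: about 5 N on each handle bar starts it, 10 N squeezes it fully
- jaw_b (a joint): the same for the lever on the clip's -x side, rad: 0 shut, 0.35 fully squeezed
- rack: fixed rack: wooden foot 70 x 210 x 12 mm; origin under its centre, z up. Two places, at y = +60 and -60 mm, each a pair of upturned V-shaped hooks of 5 mm wire, 26 mm either side of the place's centre. The clip's pin rests in the Vs 85 mm above the worktop, hook tips at 96 mm, x = +-12 mm; the clip's x and y are the rack's. Lift 20 mm straight up to free it
- holder: loose holder, about 0.8 kg: slotted wooden block 67 x 110 x 35 mm (x, y, z) with a stiff white recipe card standing in its middle, card 3 mm thick along x, 148 mm wide along y, top edge 150 mm above the worktop. Origin: centre of the underside, z up
- small_clip: the smaller steel clip (60 % of the size, its levers 24 mm wide and its top 32 mm above the pin), to be left hanging. Origin: the middle of its hinge pin, axes as the larger clip
- card_edge (a point): middle of the card's top edge, 150 mm above the worktop; x is square to the card's faces, y along the edge, z up
- mug: white mug, 80 mm across and 85 mm high, to be left alone; origin at the centre of its underside
- salt_jar: jar with black cap, 44 mm across and 85 mm high, to be left alone; origin at the centre of its underside
- herb_jar: jar with steel cap, 44 mm across and 85 mm high, to be left alone; origin at the centre of its underside
- espresso_cup: small cup, 56 mm across and 55 mm high, to be left alone; origin at the centre of its underside
- wooden_spoon: wooden spoon 200 mm long lying on the worktop, to be left alone; origin under its middle
Not all that is in view belongs to the job. What is shaped like the clip but black, orange or pink is not meant.

How it is judged (in metres and radians):
On the way:
1. the larger clip is lifted up and off its hooks (height (world z) of clip above 0.115 m and contact force between clip and rack below 0.05 N and contact force between clip and the fingers above 1 N), for 0.2 s.
At the end, for the whole second after the job is handed in: Big clip held still and upright by the fingers, levers past 0.22 rad, mouth 8-36 mm below the card edge, within 12 mm of its mid-plane, 30 mm of its middle, 0.2 rad of square; touching neither card, holder nor rack; holder moved under 20 mm and upright; small clip moved under 15 mm (value of joint each of jaw_a, jaw_b above 0.22 rad and z of clip_mouth in the frame of card_edge between -0.036 and -0.008 m and x of clip_mouth in the frame of card_edge between -0.012 and 0.012 m and y of clip_mouth in the frame of card_edge between -0.03 and 0.03 m and angle between the x axis of clip and the x axis of holder, either way round below 0.2 rad and angle between clip's own z axis and vertical below 0.25 rad and contact force between clip and the fingers above 2 N and contact force between clip and holder below 0.1 N and contact force between clip and rack below 0.1 N and linear speed of clip below 0.03 m/s and distance of holder from where it was at the start of the episode below 0.02 m and angle between holder's own z axis and vertical below 0.1 rad and distance of small_clip from where it was at the start of the episode below 0.015 m); the arm keeps its last pose, push and grip.
It fails at once if the clip is pressed hard or snapped onto the card or holder (over 6 N) (contact force between clip and holder above 6 N).
It fails at once if the small clip is knocked off its hooks (moved over 30 mm) (distance of small_clip from where it was at the start of the episode above 0.03 m).
It fails at once if another thing on the worktop is moved over 30 mm (distance of any of mug, salt_jar, herb_jar, espresso_cup, wooden_spoon from where it was at the start of the episode above 0.03 m).
It also fails if it takes over 38 s, if anything falls off the work surface, if the arm or the gripper's body presses on something with over 40 N, if the wrist force passes 120 N, or if a joint passes its speed limit or range.

### The arm

A 6-joint arm with a two-finger parallel gripper is mounted at the origin on the work surface. World frame = base frame: x ahead of the robot, y to its left, z up, the work surface at z = 0. Lengths are in mm, angles in rad, forces in N, time in s.
With the tool pointing down it reaches from about 350 to 775 mm from the base axis. Payload 7.3 kg.
Tool frame: the origin (TCP) lies midway between the tips of the shut fingers; the grasp point (between the pads) lies 19 mm behind it; z points along the fingers, y is the line along which they close (so a half turn about z gives the same grasp; the last joint's range is limited). The gripper opens to 92 mm and grips with 3 to 60 N. Pads are 19 mm wide; open, the fingers measure 130 mm over their backs; the gripper's body (75 mm by 190 mm) begins 47 mm behind the grasp point.
Start: joints at [1.161, 0.342, 1.524, -0, 1.275, -0.146], TCP at [136.879, 506.862, 226.741] pointing down, gripper open.
Joint ranges: [-2.53, 2.53], [-0.77, 2.02], [0.04, 2.7], [-1, 4.14], [0.28, 2.66], [-3.11, 3.11]. Speed limits (rad/s): [2.57, 2.57, 3.14, 3.14, 3.14, 3.14].

### API

Orientations are given as [roll, pitch, yaw] about the fixed x, y, z axes, in that order (R = Rz(yaw) Ry(pitch) Rx(roll)).
In Python, from plant import readout, vision, order, models gives the robot as it stands. The module is installed in compiled form; this text tells all that it offers.
- The arm moves only by the tool step_arm, never from a script. Its argument "series" is text: rows parted by semicolons, each of 7 numbers parted by spaces: the gripper's target within -1 to 1 (shut at 1, half-way at 0, fully open at -1), then the shift along the tool's x, y, z each as a share of 80 mm, from -1 to 1, then the turn, a rotation vector about the tool's x, y, z each as a share of 2 pi rad, from -1 to 1. In form: jaw x y z ax ay az; .... A call has 1 to 20 rows; each row is the pose to reach, as a shift and turn from the pose commanded when the call began, along the tool's axes at that moment, turning the shorter way round; what a row does not reach only later rows make up. A row lasts 1/10 s, in which the tool goes at most 50 mm and 8.59 degrees, less where a joint would pass 70% of its speed; a pose out of reach is approached as far as the arm can. A call with a number of a shift or a turn outside -1 to 1 is refused whole. A call with a gripper value outside its range is refused whole. The fingers move at their own pace and stop on an object; the grip force is fixed at half the most. Time passes only in rows, so rows that repeat a pose let the fingers close. It gives the time, the measured TCP pose, the force, the opening and the grip force at its end, in the units of the state.
- readout.get_obs(): the state, without advancing time (a new reading comes with each control period).
- vision.capture(name): name is "scene" or "top"; returns a dict with "frame" (480x640x3 uint8, red, green, blue), "depth" (480x640 float32, mm along the optical axis (not along the pixel's ray), 0 where there is no reading), "fovy" (degrees; the focal length in pixels is half the picture's height over the tangent of half this angle, whatever the lens; pixels are square), "cx", "cy" (the principal point, pixels), "rvec" (rotation vector, rad) and "tvec" (3), from world to camera coordinates, as OpenCV has them. Camera axes: x right, y down, z forward; pixel columns grow to the right and rows downward; lengths in mm; the calibration is good to about 2 mm. A picture is of the moment at which its call begins.
- order.close_job(): hands the job in; it is judged then, once.
Trained networks look in a picture, given as the dict that the camera call returned (one of the last four; its "shot" number tells which), for a name from the list of things; names that differ only in an ending like _2 or _b are one class to them, and where a whole thing is asked for, a point or a joint stands for the part that bears it (a point fixed in the world has none). Each returns a list of dicts, best first, with "p" (0 to 1); they miss things now and then, are a little off and sometimes report something else, mostly with a low value. They report only what shows in the picture. A call takes as long as a camera call. They do not tell look-alikes from the thing itself.
- models.look_for(picture, thing): "position" ([column, row] in pixels, amid what is visible of it).
- models.pinpoint(picture, thing): "position" ([column, row] in pixels: a listed point, or the origin of a listed thing).
The state is a dict: "time": time; "joint_positions": joint angles; "dq": joint speeds; "tau": joint torques, N m; "tool_pos": TCP position; "tcp_rot": TCP orientation; "contact_force": force on the tool from outside, world axes, zero at the start; "moment": the same for the moment, N m; "grip_width": finger opening in mm; "finger_force": force on a finger pad.
Only numpy, scipy, OpenCV 4.12 (cv2) and the standard library are available. Lean on these libraries where they do the work, as an engineer would, in place of code of your own. Each camera call takes 0.05 s, during which the arm holds its last target. There are 200 camera calls.

## Working session

There is one attempt and no reset: what is moved stays moved. The work goes in short steps, Python scripts to look and compute and a tool call to move; the robot and the scene stay as the last step left them, time stands still between calls to the robot, and variables do not carry over. Pictures are saved under pics/ and viewed, at most 10 in all, crops included, and the job is handed in when it is done.

Besides the shell and the picture viewer there is one more tool, called after ">>>" as a command line: name --argument value ..., lists and objects as JSON in quotes. step_arm: Moves the arm, as the interface text tells. Shift numbers are shares of 80 mm and turn numbers shares of 2 pi rad, none past 1 either way. Its arguments: {"type":"object","properties":{"series":{"type":"string"}},"required":["series"]}

```bash
mkdir -p pics; cat > h.py <<'E'
import numpy as np, cv2
from plant import readout, vision, order, models
from scipy.spatial.transform import Rotation as R
def K(p):
    f=240/np.tan(np.radians(p["fovy"])/2); return f,p["cx"],p["cy"]
def world(p,u,v,d=None,z=None):
    f,cx,cy=K(p); M=R.from_rotvec(np.ravel(p["rvec"])).as_matrix(); t=np.ravel(p["tvec"])
    ray=np.array([(u-cx)/f,(v-cy)/f,1.0]); o=-M.T@t; r=M.T@ray
    if z is not None: return o+r*(z-o[2])/r[2]
    if d is None: d=p["depth"][int(round(v)),int(round(u))]
    return o+r*d
def cloud(p):
    f,cx,cy=K(p); M=R.from_rotvec(np.ravel(p["rvec"])).as_matrix(); t=np.ravel(p["tvec"])
    v,u=np.mgrid[:480,:640]; d=p["depth"]
    c=np.stack([(u-cx)/f*d,(v-cy)/f*d,d],-1); w=(c-t)@M; w[d<=0]=np.nan; return w
def save(n,im): cv2.imwrite("pics/"+n,cv2.cvtColor(im,cv2.COLOR_RGB2BGR))
E
python3 - <<'E'
from h import *
ps={n:vision.capture(n) for n in("scene","top")}
save("a.png",np.vstack([cv2.resize(p["frame"],(400,300)) for p in ps.values()]))
save("s0.png",ps["scene"]["frame"]);save("t0.png",ps["top"]["frame"])
for n,p in ps.items():
    print(n,-R.from_rotvec(np.ravel(p["rvec"])).as_matrix().T@np.ravel(p["tvec"]),p["fovy"])
    for th,z in(("clip",85),("small_clip",85),("clip_mouth",35),("rack",0),("holder",0),("card_edge",150),("mug",0),("salt_jar",0),("herb_jar",0),("espresso_cup",0),("wooden_spoon",0),("handle_a",128),("handle_b",128)):
        for m in models.pinpoint(p,th)[:4]:
            if m["p"]>.2: print(th,round(m["p"],2),np.round(m["position"]),np.round(world(p,*m["position"],z=z)))
E
```

```text
scene [1155.80338729  411.79551797  804.72979514] 55.990209328801335
clip 0.93 [486. 280.] [431. 267.  85.]
clip 0.83 [512. 325.] [513. 356.  85.]
clip 0.72 [442. 302.] [544. 221.  85.]
clip 0.65 [487. 371.] [637. 359.  85.]
small_clip 0.87 [384. 292.] [593. 113.  85.]
small_clip 0.62 [443. 295.] [526. 216.  85.]
clip_mouth 0.92 [482. 384.] [633. 360.  35.]
clip_mouth 0.89 [474. 295.] [439. 255.  35.]
clip_mouth 0.66 [357. 364.] [742. 153.  35.]
clip_mouth 0.6 [504. 338.] [509. 351.  35.]
rack 0.98 [410. 324.] [569. 174.   0.]
rack 0.61 [288. 338.] [763. -10.   0.]
rack 0.3 [405. 400.] [730. 258.   0.]
holder 0.58 [307. 236.] [ 487. -189.    0.]
card_edge 0.68 [305. 186.] [ 473. -203.  150.]
mug 0.85 [288. 337.] [761. -11.   0.]
mug 0.4 [382. 292.] [529.  76.   0.]
mug 0.39 [308. 236.] [ 487. -188.    0.]
salt_jar 0.89 [403. 402.] [737. 257.   0.]
salt_jar 0.73 [239. 206.] [ 509. -430.    0.]
herb_jar 0.73 [234. 283.] [ 725. -221.    0.]
espresso_cup 0.87 [364. 271.] [500.   4.  -0.]
wooden_spoon 0.57 [240. 203.] [ 499. -435.    0.]
handle_a 0.84 [443. 298.] [570. 230. 128.]
handle_a
[... 777 characters left out ...]
]
card_edge 0.71 [388. 284.] [ 487. -195.  150.]
mug 0.9 [305. 174.] [767. -18.   0.]
salt_jar 0.98 [190. 190.] [729. 264.   0.]
salt_jar 0.34 [203. 264.] [547. 229.   0.]
herb_jar 0.87 [384. 194.] [ 716. -211.    0.]
herb_jar 0.69 [205. 269.] [534. 223.   0.]
espresso_cup 0.6 [303. 287.] [489. -13.   0.]
wooden_spoon 0.59 [484. 282.] [ 499. -443.    0.]
handle_a 0.79 [193. 252.] [560. 224. 128.]
handle_a 0.78 [225. 189.] [699. 157. 128.]
handle_a 0.75 [185. 315.] [425. 239. 128.]
handle_a 0.73 [138. 303.] [450. 341. 128.]
handle_b 0.79 [193. 252.] [560. 224. 128.]
handle_b 0.78 [225. 189.] [699. 157. 128.]
handle_b 0.75 [185. 315.] [425. 239. 128.]
handle_b 0.73 [138. 303.] [450. 341. 128.]
```

```bash
python3 -c "
from h import *
print(readout.get_obs())"
```

```text
{'time': 1.4, 'joint_positions': array([ 1.16101233e+00,  3.41996793e-01,  1.52411912e+00,  2.04855578e-05,
        1.27536784e+00, -1.46002521e-01]), 'dq': array([ 1.43490473e-03,  3.60400706e-05, -2.39547187e-04,  5.39477051e-05,
        1.46157193e-04, -1.36849563e-03]), 'tau': array([ 6.84963397e-04, -4.31124616e+01, -2.44478917e+01,  7.18293479e-02,
        4.83736675e-02, -2.46358496e-05]), 'tool_pos': array([136.86703727, 506.86731846, 226.73548964]), 'tcp_rot': array([ 3.14148206e+00, -3.54657566e-06,  2.87780522e+00]), 'contact_force': array([-0.69469213,  0.26011902,  0.48751935]), 'moment': array([ 0.04083704, -0.00470597,  0.04667202]), 'finger_force': 0.0, 'grip_width': 92.06643000609938}
```

View pics/s0.png

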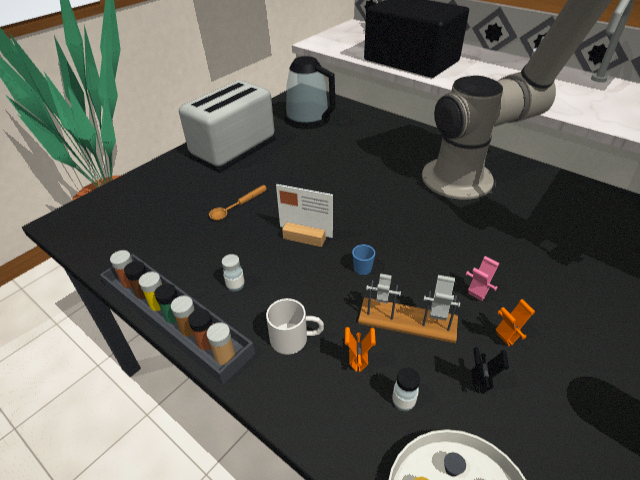

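View pics/t0.png

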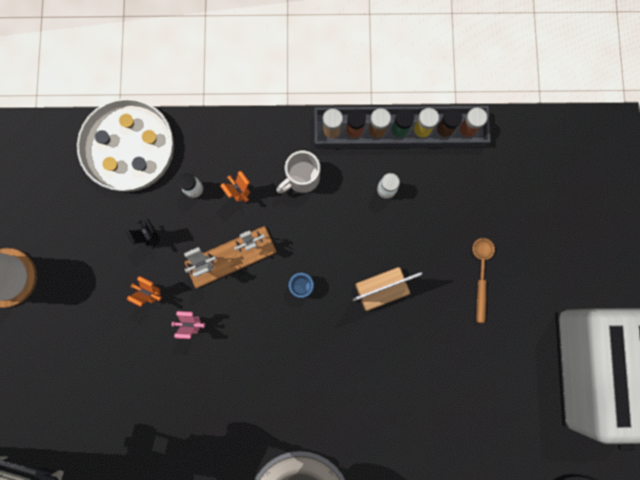

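The scene shows steel clips on the rack at scene px (442,298), top px (200,262), which is the larger, and at scene (384,290), top (250,240), which is the smaller. The orange (516,323; 359,349), black (488,370) and pink (482,278) look-alikes stand off the rack. The bare steel one at (442,298) is wider than its neighbour, so that is the one meant. The card is at scene (305,210), top (388,284).

```bash
python3 - <<'E'
from h import *
P={n:vision.capture(n) for n in("scene","top")}
def rect(q,n):
    r=cv2.minAreaRect(q.astype(np.float32)); print(n,len(q),np.round(r[0],1),np.round(r[1],1),round(r[2],1))
for n,p in P.items():
    W=cloud(p); hsv=cv2.cvtColor(p["frame"],cv2.COLOR_RGB2HSV)
    x,y,z=W[...,0],W[...,1],W[...,2]
    wood=(hsv[...,1]>100)&(hsv[...,0]<22)
    m=wood&(abs(x-568)<110)&(abs(y-170)<120)&(z>5)&(z<20); rect(W[m][:,:2],n+" foot"); print(np.median(z[m]))
    m=wood&(abs(x-487)<80)&(abs(y+195)<80)&(z>25)&(z<45); rect(W[m][:,:2],n+" block"); print(np.median(z[m]))
    m=(abs(x-487)<80)&(abs(y+195)<100)&(z>60); q=W[m]; rect(q[:,:2],n+" card"); print("ztop",np.percentile(q[:,2],[50,98]))
    m=(abs(x-540)<45)&(abs(y-225)<45)&(z>105); q=W[m]; rect(q[:,:2],n+" big"); print(np.percentile(q[:,2],[5,50,98]))
    m=(abs(x-590)<40)&(abs(y-108)<40)&(z>95); q=W[m]; rect(q[:,:2],n+" small"); print(np.percentile(q[:,2],[5,50,98]))
s=P["scene"]["frame"][250:350,340:480]; t=P["top"]["frame"][215:295,165:285]
save("b.png",np.vstack([cv2.resize(s,(560,300)),cv2.resize(t,(560,300),interpolation=cv2.INTER_CUBIC)]))
E
```

```text
scene foot 2259 [566.7 164.7] [ 74.2 209.7] 24.0
10.503267950033429
scene block 423 [ 503.6 -188. ] [ 36.6 109.3] 19.5
33.02646085774985
scene card 1576 [ 487.1 -195.1] [ 11.9 149.3] 20.1
ztop [107.67234646 148.88247168]
scene big 370 [542.9 219.8] [56.9 34. ] 24.1
[106.45190156 122.64286233 132.07155582]
scene small 187 [594.9 103.9] [40.6 37.5] 22.9
[ 96.47780534 109.70280323 116.5894646 ]
top foot 1734 [563.6 162.4] [ 71.4 210.9] 24.5
11.061358556922368
top block 1141 [ 484.4 -197.5] [ 67.1 110.6] 20.5
34.32495693453133
top card 131 [ 484.3 -197.3] [  3.3 147.9] 20.5
ztop [148.88661125 154.52392019]
top big 243 [539.2 217.4] [59.2 34.5] 24.1
[107.20025209 127.84353946 134.2470946 ]
top small 143 [588.2 108. ] [39.3 52.7] 22.8
[ 95.99666416 111.96615373 119.33873694]
```

View pics/b.png

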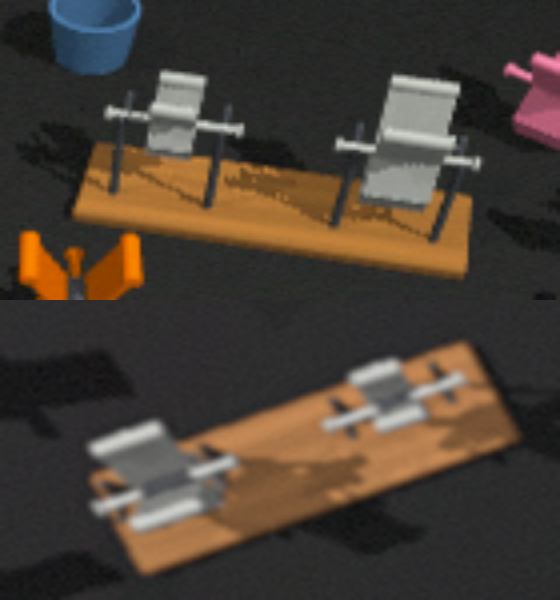

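Crop confirmed: the larger clip is the left one in the top view (tall, wide levers), at about (541,218) mm, yaw 24°. The small one is at the other end of the rack. The sizes match: 57–59 mm over the bars, rack 70x210.

>>> step_arm --series "-1 -0.5 -0.2 0 0 0 0.05; -1 -1 -0.37 0 0 0 0.1; -1 -1 -0.37 0 0 0 0.1408; -1 -1 -0.37 0 0 0 0.1408; -1 -1 -0.37 0 0 0 0.1408; -1 -1 -0.37 0 0 0 0.1408; -1 -1 -0.37 0 0 0 0.1408"

```text
time: 2.2
tool_pos: [206.5, 457.4, 226.8]
tcp_rot: [3.141, -0.0, 1.992]
contact_force: [-0.2, -0.2, 0.1]
grip_width: 91.9
finger_force: 0.0
```

>>> step_arm --series "-1 -0.44 0.26 0 0 0 0; -1 -0.888 0.518 0 0 0 0; -1 -0.888 0.518 0 0 0 0"

```text
time: 2.5
tool_pos: [276.3, 407.6, 226.7]
tcp_rot: [3.141, 0.001, 1.993]
contact_force: [-0.4, 0.7, -0.2]
grip_width: 91.6
finger_force: 0.0
```

>>> step_arm --series "-1 -0.44 0.26 0 0 0 0; -1 -0.888 0.518 0 0 0 0; -1 -0.888 0.518 0 0 0 0"

```text
time: 2.8
tool_pos: [343.1, 359.9, 226.7]
tcp_rot: [3.141, 0.001, 1.992]
contact_force: [-1.1, 0.2, -0.0]
grip_width: 91.7
finger_force: 0.0
```

>>> step_arm --series "-1 -0.44 0.26 0 0 0 0; -1 -0.888 0.518 0 0 0 0; -1 -0.888 0.518 0 0 0 0"

```text
time: 3.1
tool_pos: [409.8, 312.4, 226.6]
tcp_rot: [3.141, 0.001, 1.992]
contact_force: [0.3, 1.4, -0.1]
grip_width: 91.9
finger_force: 0.0
```

>>> step_arm --series "-1 -0.44 0.26 0 0 0 0; -1 -0.888 0.518 0 0 0 0; -1 -0.888 0.518 0 0 0 0; -1 -0.888 0.518 0 0 0 0"

```text
time: 3.5
tool_pos: [473.5, 266.7, 226.4]
tcp_rot: [-3.141, -0.001, 1.994]
contact_force: [0.3, -0.5, -0.1]
grip_width: 92.2
finger_force: 0.0
```

>>> step_arm --series "-1 -0.45 0.26 0 0 0 0; -1 -0.895 0.522 0 0 0 0; -1 -0.895 0.522 0 0 0 0; -1 -0.895 0.522 0.3 0 0 0; -1 -0.895 0.522 0.6 0 0 0; -1 -0.895 0.522 0.6 0 0 0"

```text
time: 4.1
tool_pos: [538.0, 219.2, 175.7]
tcp_rot: [-3.135, -0.002, 1.996]
contact_force: [0.4, 0.7, 0.5]
grip_width: 91.6
finger_force: 0.0
```

```bash
python3 - <<'E'
from h import *
print(readout.get_obs()["tool_pos"])
p=vision.capture("scene"); save("c.png",cv2.resize(p["frame"][150:400,300:600],(720,600)))
E
```

```text
[538.04332736 219.22461703 175.74453611]
```

View pics/c.png

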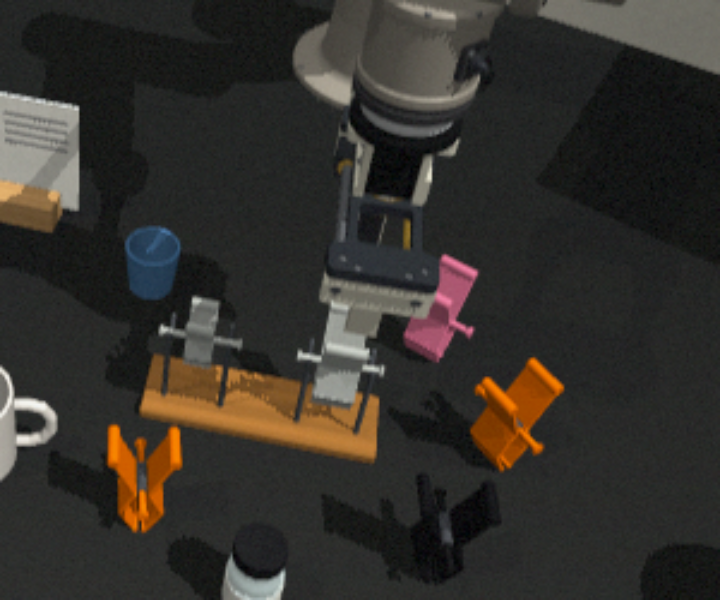

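The picture shows the gripper straight above the larger clip (crop px 345,350), with the fingers still above its bars. Next I descend.

>>> step_arm --series "-1 -0.01 0.02 0.4 0 0 0; -1 -0.01 0.02 0.79 0 0 0; -1 -0.01 0.02 0.79 0 0 0; -1 -0.01 0.02 0.79 0 0 0; -1 -0.01 0.02 0.79 0 0 0"

```text
time: 4.65
tool_pos: [544.4, 218.7, 118.1]
tcp_rot: [3.138, 0.001, 1.994]
contact_force: [0.2, 0.2, -0.6]
grip_width: 91.9
finger_force: 0.0
```

>>> step_arm --series "-1 0.015 -0.04 0.075 0 0 0; -0.6 0.015 -0.04 0.075 0 0 0; -0.3 0.015 -0.04 0.075 0 0 0; -0.2 0.015 -0.04 0.075 0 0 0; -0.2 0.015 -0.04 0.075 0 0 0;-0.2 0.015 -0.04 0.075 0 0 0"

```text
time: 5.25
tool_pos: [540.0, 217.7, 109.6]
tcp_rot: [3.141, -0.0, 1.993]
contact_force: [0.6, 0.2, 1.3]
grip_width: 57.4
finger_force: 6.4
```

>>> step_arm --series "-0.1 0 0 0 0 0 0; 0 0 0 0 0 0 0; 0.1 0 0 0 0 0 0; 0.2 0 0 0 0 0 0; 0.3 0 0 0 0 0 0; 0.5 0 0 0 0 0 0; 0.6 0 0 0 0 0 0; 0.6 0 0 0 0 0 0; 0.6 0 0 0 0 0 0"

```text
time: 6.15
tool_pos: [542.8, 218.6, 113.4]
tcp_rot: [3.133, 0.001, 1.993]
contact_force: [0.0, 0.2, 18.1]
grip_width: 23.8
finger_force: 30.0
```

```bash
python3 - <<'E'
from h import *
o=readout.get_obs();print(o["tool_pos"],o["grip_width"],o["finger_force"],o["contact_force"])
p=vision.capture("scene"); save("d.png",cv2.resize(p["frame"][220:350,370:526],(720,600)))
E
```

```text
[542.77219151 218.57689142 113.39119799] 23.754350340919846 30.001341998577118 [ 0.04968409  0.15076358 18.06688374]
```

View pics/d.png

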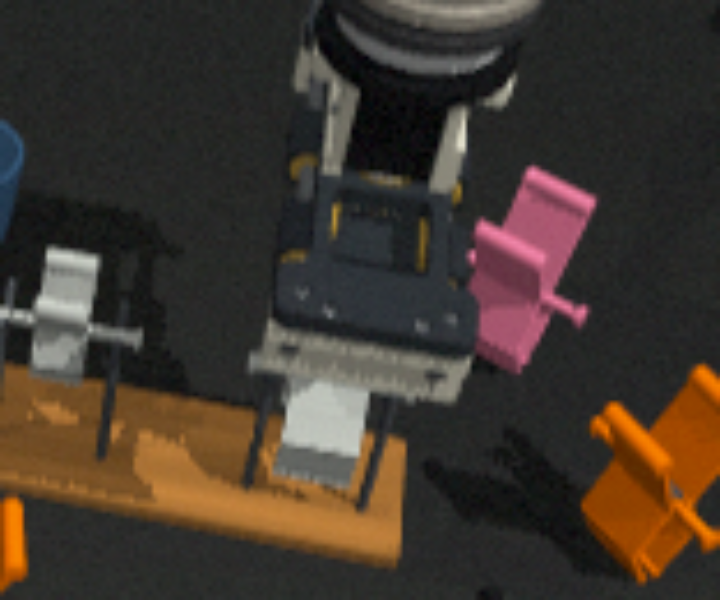

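The clip is squeezed: opening 24 mm at 30 N, jaws gaping between the hooks (crop px 320,440), small clip undisturbed. Lifting now.

>>> step_arm --series "0.7 0 0 -0.1 0 0 0; 0.7 0 0 -0.2 0 0 0; 0.7 0 0 -0.35 0 0 0; 0.7 0 0 -0.5 0 0 0; 0.7 0 0 -0.75 0 0 0; 0.7 0 0 -1 0 0 0; 0.7 0 0 -1 0 0 0; 0.7 0 0 -1 0 0 0; 0.7 0 0 -1 0 0 0"

```text
time: 7.1
tool_pos: [539.2, 217.5, 188.4]
tcp_rot: [-3.14, -0.0, 1.993]
contact_force: [0.5, 0.1, -0.9]
grip_width: 23.5
finger_force: 30.0
```

>>> step_arm --series "0.7 0 0 -0.3 0 0 0; 0.7 0 0 -0.6 0 0 0; 0.7 0 0 -0.75 0 0 0; 0.7 0 0 -0.75 0 0 0;0.7 0 0 -0.75 0 0 0"

```text
time: 7.6
tool_pos: [539.4, 217.6, 248.2]
tcp_rot: [-3.14, -0.0, 1.993]
contact_force: [0.5, -0.1, -1.5]
grip_width: 24.0
finger_force: 30.0
```

```bash
python3 - <<'E'
from h import *
o=readout.get_obs();print(o["tool_pos"],o["grip_width"],o["finger_force"],o["contact_force"])
p=vision.capture("scene"); save("e.png",cv2.resize(p["frame"][150:350,360:560],(600,600)))
for th in ("clip","clip_mouth","small_clip"):
  print(th,[(round(m["p"],2),np.round(m["position"])) for m in models.pinpoint(p,th)[:5]])
E
```

```text
[539.42466022 217.55170665 248.23086258] 23.974024252771112 29.998780488967896 [ 0.46944512 -0.09853139 -1.51973129]
clip [(0.94, array([511., 326.])), (0.81, array([455., 253.])), (0.81, array([487., 281.])), (0.64, array([359., 350.])), (0.6, array([486., 371.]))]
clip_mouth [(0.89, array([481., 384.])), (0.65, array([358., 368.])), (0.64, array([448., 267.])), (0.62, array([504., 338.])), (0.6, array([474., 294.]))]
small_clip [(0.91, array([382., 289.]))]
```

View pics/e.png

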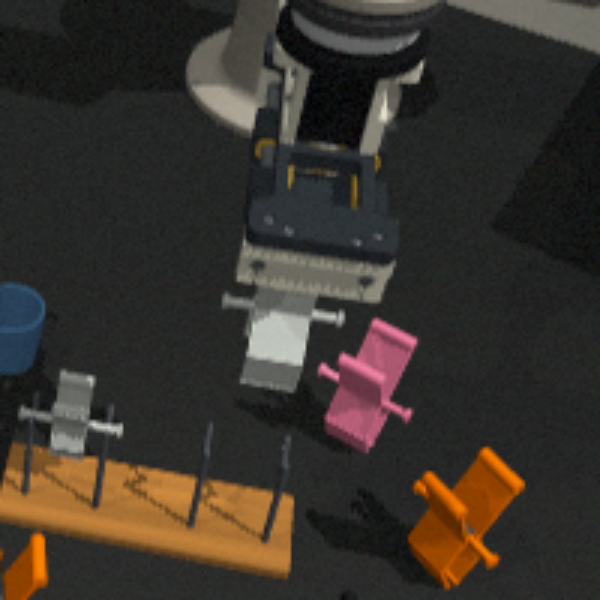

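The clip is held clear of its hooks, pin at crop px (283,310), and the small clip still hangs. I'll check its height and tilt.

```bash
python3 - <<'E'
from h import *
o=readout.get_obs(); T=o["tool_pos"]; yaw=np.radians(24.2); C,S=np.cos(yaw),np.sin(yaw)
p=vision.capture("scene"); W=cloud(p)-T; x=W[...,0]*C+W[...,1]*S; y=-W[...,0]*S+W[...,1]*C; z=W[...,2]
m=(abs(x)<40)&(abs(y)<40)&(z<5)&(z>-90)
for sgn in(-1,1):
    k=m&(abs(y-sgn*29)<9)&(z>-50); print("pin end",sgn,k.sum(),np.round([np.median(a[k]) for a in(x,y,z)],1))
for a in range(-85,0,6):
    k=m&(abs(y)<15)&(z>=a)&(z<a+6)
    if k.sum()>3: print(a,k.sum(),np.round(np.percentile(x[k],[10,50,90]),1),np.round(np.median(y[k]),1))
k=m&(z<-30)&(abs(y)<22);print("ymid lever",np.percentile(y[k],[3,50,97]), "zmin",np.percentile(z[k],1))
print("pin @z220",world(p,455,253,z=T[2]-28))
E
```

```text
pin end -1 30 [  1.6 -28.8 -29.3]
pin end 1 37 [  1.8  30.4 -29. ]
-79 28 [18.8 21.3 22.1] -2.0
-73 38 [ 7.9 22.3 23.4] -0.9
-67 29 [22.  23.  24.2] -0.6
-61 35 [23.1 24.2 25.1] -2.7
-55 43 [23.4 24.6 26.9] -0.1
-49 66 [19.8 22.3 24.9] 1.1
-43 76 [13.8 16.9 20.4] -1.1
-37 68 [ 9.  11.9 14.5] 1.5
-31 64 [ 5.   7.3 10.6] -1.5
-25 35 [5.2 6.5 7.7] 0.6
-19 41 [5.8 7.1 8.5] -0.6
-13 31 [6.4 7.4 9.1] 0.3
ymid lever [-15.40915651   0.62386008  17.03679726] zmin -78.79500667172275
pin @z220 [539.15070714 220.99722142 220.24903788]
```

Upright and centred: pin about 30 mm below the TCP, mouth about 79.5 mm below it. Now I carry it to the card, at (485.7,-196.3), yaw 20.3°.

>>> step_arm --series "0.7 -0.2 -0.12 -0.06 0 0 0; 0.7 -0.45 -0.28 -0.125 0 0 0; 0.7 -0.7 -0.43 -0.125 0 0 0; 0.7 -0.888 -0.548 -0.125 0 0 0"

```text
time: 8.25
tool_pos: [528.8, 133.8, 259.3]
tcp_rot: [-3.141, 0.0, 1.993]
contact_force: [0.2, -0.3, -0.6]
grip_width: 24.0
finger_force: 30.0
```

>>> step_arm --series "0.7 -0.3 -0.18 0 0 0 0; 0.7 -0.6 -0.36 0 0 0 0; 0.7 -0.888 -0.548 0 0 0 0"

```text
time: 8.55
tool_pos: [517.8, 51.1, 259.1]
tcp_rot: [-3.141, -0.0, 1.993]
contact_force: [0.2, 0.8, -1.7]
grip_width: 23.9
finger_force: 30.0
```

>>> step_arm --series "0.7 -0.3 -0.18 0 0 0 0; 0.7 -0.6 -0.36 0 0 0 0; 0.7 -0.888 -0.548 0 0 0 0"

```text
time: 8.85
tool_pos: [506.9, -31.7, 259.2]
tcp_rot: [-3.141, -0.0, 1.993]
contact_force: [0.0, -0.1, -1.7]
grip_width: 23.5
finger_force: 30.0
```

>>> step_arm --series "0.7 -0.3 -0.18 0 0 0 0; 0.7 -0.6 -0.36 0 0 0 0; 0.7 -0.8 -0.49 0 0 0 0; 0.7 -0.888 -0.548 0 0 0 0; 0.7 -0.888 -0.548 0 0 0 0; 0.7 -0.888 -0.548 0 0 0 0"

```text
time: 9.45
tool_pos: [496.4, -112.7, 259.3]
tcp_rot: [3.141, -0.001, 1.993]
contact_force: [-0.2, 0.5, -0.9]
grip_width: 24.1
finger_force: 30.0
```

>>> step_arm --series "0.7 -0.3 -0.18 0 0 0 0.0054; 0.7 -0.6 -0.36 0 0 0 0.0108; 0.7 -0.8 -0.49 0 0 0 0.0108; 0.7 -0.898 -0.551 0 0 0 0.0108; 0.7 -0.898 -0.551 0 0 0 0.0108; 0.7 -0.898 -0.551 0 0 0 0.0108; 0.7 -0.898 -0.551 0 0 0 0.0108"

```text
time: 10.15
tool_pos: [485.9, -195.8, 259.6]
tcp_rot: [3.141, -0.0, 1.927]
contact_force: [-0.4, 0.6, -2.2]
grip_width: 23.6
finger_force: 30.0
```

```bash
cat > chk.py <<'E'
from h import *
import sys
o=readout.get_obs(); T=o["tool_pos"]; yaw=np.radians(20.3); C,S=np.cos(yaw),np.sin(yaw)
print(T,o["tcp_rot"],o["grip_width"],o["contact_force"])
p=vision.capture("scene"); W=cloud(p)-[485.7,-196.3,0]; x=W[...,0]*C+W[...,1]*S; y=-W[...,0]*S+W[...,1]*C; z=W[...,2]
zt=T[2]-79.5
m=(abs(x)<45)&(abs(y)<45)&(z>zt-5)
for s in(-1,1):
    k=m&(abs(y-s*29)<12)&(abs(z-zt-50)<9); print("pin",s,k.sum(),np.round([np.median(a[k]) for a in(x,y,z)],1))
k=m&(abs(y)<25)&(z<zt+40)&(x>8)&(z>zt); print("jaw +x:",k.sum(),np.round(np.percentile(z[k],[1,99]),1),"y",np.round(np.percentile(y[k],[3,97]),1),"x max",np.percentile(x[k],97))
k=(abs(x)<20)&(abs(y)<95)&(z>60)&(z<149)&(abs(y)>45); A=np.polyfit(y[k],x[k],1); print("card x at mid, slope",np.round(A,3),"y",np.percentile(y[k],[1,99]),"z",np.percentile(z[k],99))
save(sys.argv[1],cv2.resize(p["frame"][100:260,220:420],(800,640))[:600])
E
python3 chk.py f.png
```

```text
[ 485.85777677 -195.83324935  259.58109034] [ 3.14130606e+00 -3.21376316e-04  1.92656563e+00] 23.628196592194268 [-0.40241775  0.56840188 -2.24031125]
pin -1 21 [  1.6 -28.  229.5]
pin 1 41 [  2.3  24.  229.8]
jaw +x: 208 [181.4 219.6] y [-14.   18.1] x max 26.489821619892624
card x at mid, slope [-2.000e-03  2.682e+00] y [-72.91461114  74.60878822] z 148.2744696887131
```

View pics/f.png

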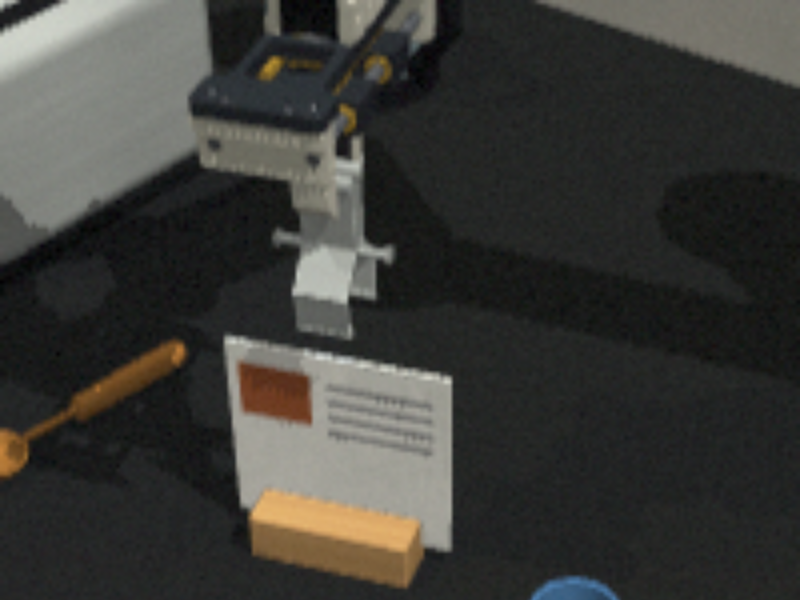

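The clip hangs open and square above the card's middle (tips at crop px about 325,330, card edge at about 340,350), centred within about 1 mm. Descending 50 mm gently.

>>> step_arm --series "0.7 0 0.01 -0 0 0 0; 0.7 0 0.01 0.08 0 0 0; 0.7 0 0.01 0.16 0 0 0; 0.7 0 0.01 0.24 0 0 0; 0.7 0 0.01 0.32 0 0 0; 0.7 0 0.01 0.4 0 0 0; 0.7 0 0.01 0.48 0 0 0; 0.7 0 0.01 0.55 0 0 0; 0.7 0 0.01 0.6 0 0 0; 0.7 0 0.01 0.625 0 0 0; 0.7 0 0.01 0.625 0 0 0; 0.7 0 0.01 0.625 0 0 0; 0.7 0 0.01 0.625 0 0 0; 0.7 0 0.01 0.625 0 0 0"

```text
time: 11.6
tool_pos: [486.5, -196.8, 209.8]
tcp_rot: [3.141, 0.0, 1.925]
contact_force: [-0.7, 0.1, -0.6]
grip_width: 23.6
finger_force: 30.0
```

```bash
python3 chk.py g.png
```

```text
[ 486.48995047 -196.77609204  209.75323137] [3.14121855e+00 3.62941921e-04 1.92524766e+00] 23.644411536861014 [-0.71757476  0.06818252 -0.55246853]
pin -1 21 [  3.2 -28.6 180. ]
pin 1 32 [  1.8  25.4 180.4]
jaw +x: 190 [132.2 169.8] y [-14.8  17.1] x max 27.20417687518661
card x at mid, slope [-0.003  2.62 ] y [-73.28110375  74.50498225] z 148.2901794878692
```

View pics/g.png

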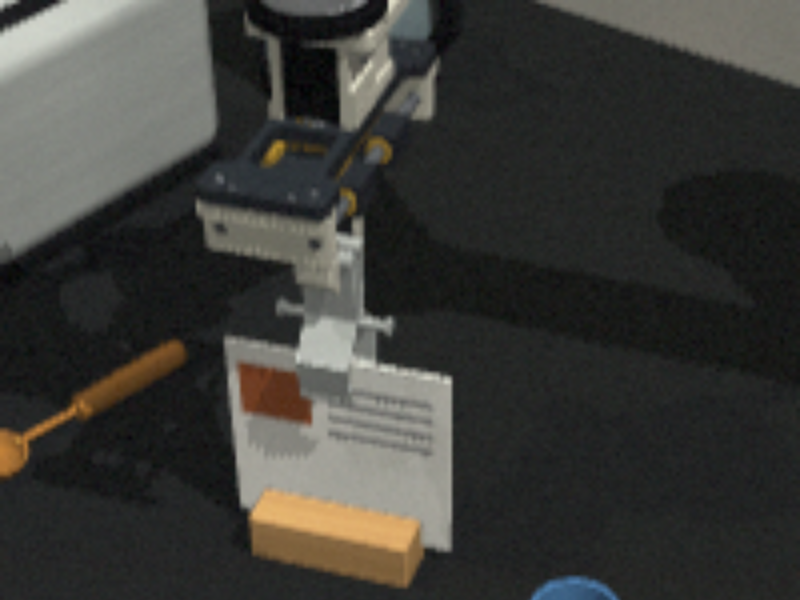

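The jaws straddle the card's top edge at its middle (crop px 330,375). The tips are at about 132 mm, the card hasn't moved and there is no contact force, so I'm handing in.

```bash
python3 -c "
from plant import order
print(order.close_job())"
```

```text
the job is handed in; nothing more can be done
None
```

The larger clip is held open, upright and still around the middle of the card's top edge, its jaw tips about 18 mm and mouth about 20 mm below the edge, and the job is handed in; my last measurements showed no contact with the card or holder, but no verdict came back.

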